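# Draw back the light-desk cover and set the loupe on the glass

## Task

Get the film inspection light desk ready: press down on top of its flat sliding cover and draw it by friction all the way back towards the robot against its front stop, never loading the thin cover with more than 30 N. Then gently stand the loupe upright in the middle of the bared glass, let go of it, and leave the cover fully back. Keep the gripper itself off the glass, and do not disturb the other things on the bench.

Things in the scene. Friction and masses are not known exactly. Their poses are not given: they have to be found in the camera images.
- cover (a joint): Distance the light desk's flat cover is drawn back to the robot, m: 0 = shut over the whole glass, 0.140 = against the front stop. Starts almost shut (0 to 0.012). No handle; held in side guides; a steady sliding resistance of about 3.5 N (more when fast), so it stays where it is left. Stiff to press on (about 30 N/mm). Its guides are not true to its face: it rises or sinks by a few mm over the stroke.
- cover_mid (a point): Middle of the cover's top face, moving with it: a dark blue-grey plate 145 mm along the slide, 162 mm wide, 4.5 mm thick, with a black rubber patch 70 x 80 mm in the middle (friction on a fingertip 0.4 to 0.6); top about 1 mm below the aluminium frame. z out of the face; x along the slide, away from the robot (drawn along -x); slopes from level to 6 degrees, differing each time, far end higher.
- glass_mid (a point): Middle of the top face of the warm-white glass under the cover, 145 mm along x (the slide) by 164 mm across, z out of it; same slope as the cover, 5 to 7 mm below the cover's top. The white desk top around it is 320 x 200 mm; its aluminium frame stands 7 mm above the glass. With the cover fully back all but the first 5 mm of glass is bare.
- glass: The glass itself (origin at the middle of its underside, 6 mm below the top face; axes as glass_mid). The gripper must not touch it.
- loupe_mid (a point): Centre (30 mm above the foot) of the loupe, a black upright cylinder 44 mm in diameter and 60 mm tall with a wide silver band near the top, a thin one near the foot and a blue lens on top; 0.14 kg, loose, z up. It stands on the bench to the right of the desk, at one of three places shared with the core and the canister.
- core: White plastic film core, ring 50 mm in diameter and 35 mm tall, loose; origin at its underside. Leave it alone.
- canister: Yellow film canister 34 mm in diameter and 52 mm tall, loose; origin at its underside. Leave it alone.
- tape: Roll of clear splicing tape 60 mm in diameter, 18 mm tall, lying loose; leave it alone.
- cleaner: Amber bottle 60 mm in diameter and 130 mm tall, loose; leave it alone.
- brush: Hand brush lying on the bench, loose; leave it alone.
- core2: Larger white film core 76 mm in diameter and 35 mm tall, loose, to the left of the desk; leave it alone.

How it is judged:
By the outcome, as a careful person would: the job done as asked, in the order asked, and still so for the second after the job is handed in, with the robot touching nothing.
It also fails if it takes over 72 s, if anything falls off the work surface, if the arm or the gripper's body presses on something with over 40 N, if the wrist force passes 120 N, or if a joint passes its speed limit or range.

## Robot

A 6-joint arm with a two-finger parallel gripper is mounted at the origin on the work surface. World frame = base frame: x ahead of the robot, y to its left, z up, the work surface at z = 0. Lengths are in m, angles in rad, forces in N, time in s.
With the tool pointing down it reaches from about 0.35 to 0.925 m from the base axis. Payload 6.4 kg.
Tool frame: the origin (TCP) lies midway between the tips of the shut fingers; the grasp point (between the pads) lies 19 mm behind it (manip.pinch_z is the distance from the TCP to the grasp point, in m); x points along the fingers, y is the direction in which the jaws open and shut, and the axes are right-handed (so a half turn about x gives the same grasp; the last joint's range is limited). The gripper opens to 85 mm and grips with 20 to 120 N. Pads are 22 mm wide; open, the fingers measure 114 mm over their backs; the gripper's body (76 mm by 85 mm) begins 54 mm behind the grasp point. The pads swing forward as they close: fully open they stand 13 mm farther back than shut.
Start: joints at [1, 0.245, 1.558, -0, 1.339, -0.174], TCP at [0.251, 0.6, 0.231] pointing down, gripper open.
Joint ranges: [-3.13, 3.13], [-1.02, 2.26], [0.13, 2.54], [-0.95, 4.09], [0.21, 2.88], [-2.74, 2.74]. Speed limits (rad/s): [2.57, 2.57, 3.14, 3.14, 3.14, 3.14].

## Interface

Orientations are given as a 3x3 rotation matrix whose columns are the frame's x, y, z axes.
In Python, from workcell import manip gives the robot as it stands. The module is installed in compiled form; this text tells all that it offers.
- The arm moves only by the tool play_rows, never from a script. Its argument "targets" is one flat list of numbers, 5 for each row, row after row: the shift along the tool's x, y, z in mm, then the turn about the tool's x in rad, then the finger opening in mm, from 0 to 85.4. A call has 1 to 20 rows; each row shifts and turns the commanded pose from where the row before left it, along the tool's axes as they then stand; what a row does not reach is not made up. A row lasts 1/12 s, in which the tool goes at most 41.7 mm and 7.16 degrees, less where a joint would pass 70% of its speed; a pose out of reach is approached as far as the arm can. A call with a gripper value outside its range is refused whole. The fingers move at their own pace and stop on an object; the grip force is fixed at half the most. Time passes only in rows, so rows that do not move let the fingers close. It gives the time, the measured TCP pose, the force and the opening at its end, in the units of the state.
- manip.get_state(): the state, without advancing time (a new reading comes with each control period).
- manip.snapshot(name): name is "side" or "top"; returns (picture, depth): 420x560x3 uint8, red, green, blue; 420x560 float32, m along the optical axis (not along the pixel's ray), 0 where there is no reading.
- manip.calibration(name): a dict with "fx", "fy", "cx", "cy" (pixels), "distortion" ([k1, k2, p1, p2, k3] as OpenCV has them; the pictures are not rectified), "R" (3x3) and "t" (3): a world point X has camera coordinates R X + t. Camera axes: x right, y down, z forward; pixel columns grow to the right and rows downward; lengths in m; the calibration is good to about 2 mm. A picture is of the moment at which its call begins. calibration takes no time and is no camera call.
- manip.hand_in(): hands the job in, once; it reports no verdict.
The state is a dict: "t": time; "q": joint angles; "qvel": joint speeds; "joint_efforts": joint torques, N m; "tool_pos": TCP position; "tool_rot": TCP orientation; "contact_force": force on the tool from outside, world axes, zero at the start; "torque": the same for the moment, N m; "opening": finger opening in m.
Only numpy, scipy, OpenCV 4.12 (cv2) and the standard library are available. Lean on these libraries where they do the work, as an engineer would, in place of code of your own. Each camera call takes 0.05 s, during which the arm holds its last target. There are 200 camera calls.

## Working session

There is one attempt and no reset: what is moved stays moved. The work goes in short steps, Python scripts to look and compute and a tool call to move; the robot and the scene stay as the last step left them, time stands still between calls to the robot, and variables do not carry over. Pictures are saved under pics/ and viewed, on a budget of 10 in all, crops included, one or two more only if the job needs it, and the job is handed in when it is done.

Besides the shell and the picture viewer there is one more tool, called after "Emit:" as name(argument=value, ...), one argument or row to a line, values as JSON. play_rows: Moves the arm, as the interface text tells. Its arguments: {"type":"object","properties":{"targets":{"type":"array"}},"required":["targets"]}

```bash
mkdir -p pics; cat > h.py <<'E'
import numpy as np, cv2
from workcell import manip
def snap(n,save=None):
    im,d=manip.snapshot(n)
    if save: cv2.imwrite(f'pics/{save}.png',cv2.cvtColor(im,cv2.COLOR_RGB2BGR))
    return im,d
def world(n,d,uv,depth=None):
    c=manip.calibration(n);K=np.array([[c['fx'],0,c['cx']],[0,c['fy'],c['cy']],[0,0,1]])
    uv=np.atleast_2d(np.array(uv,float))
    p=cv2.undistortPoints(uv[:,None],K,np.array(c['distortion']))[:,0]
    z=np.array([d[int(round(v)),int(round(u))] for u,v in uv])
    P=np.c_[p*z[:,None],z]; R=np.array(c['R']);t=np.array(c['t'])
    return (P-t)@R
def ray(n,uv,zw):
    c=manip.calibration(n);K=np.array([[c['fx'],0,c['cx']],[0,c['fy'],c['cy']],[0,0,1]])
    uv=np.atleast_2d(np.array(uv,float))
    p=cv2.undistortPoints(uv[:,None],K,np.array(c['distortion']))[:,0]
    R=np.array(c['R']);o=-R.T@np.array(c['t']);D=np.c_[p,np.ones(len(p))]@R
    return o+D*((zw-o[2])/D[:,2])[:,None]
E
python3 - <<'E'
from h import *
s=manip.get_state();print(s)
a,_=snap('top','top1');b,_=snap('side','side1')
for n in('top','side'):
    c=manip.calibration(n);R=np.array(c['R']);print(n,-R.T@np.array(c['t']),R[2],c['fx'])
print(manip.pinch_z)
E
```

```text
{'t': 0.0, 'q': array([ 9.99886998e-01,  2.45849136e-01,  1.55899175e+00, -2.23769380e-05,
        1.33868009e+00, -1.74085189e-01]), 'qvel': array([-0.00214986,  0.00251581, -0.0005458 ,  0.00080612,  0.00061079,
        0.00225972]), 'joint_efforts': array([ 3.54036556e-04, -4.29519725e+01, -3.26121175e+01, -1.74074885e-04,
        5.43537215e-03,  7.48616401e-06]), 'tool_pos': array([0.25091115, 0.5990288 , 0.23016985]), 'tool_rot': array([[-1.02373803e-03,  3.86485481e-01,  9.22294923e-01],
       [-1.63427911e-03,  9.22293528e-01, -3.86486710e-01],
       [-9.99998141e-01, -1.90294846e-03, -3.12561810e-04]]), 'contact_force': array([-0.25722863,  0.12926602,  0.04221015]), 'torque': array([ 0.06207518,  0.01405114, -0.0104462 ]), 'opening': 0.0853202128475617}
top [ 0.44013925 -0.02975703  1.41772297] [ 0.07993804  0.00976626 -0.99675199] 419.8895916810539
side [ 0.30714703 -0.85171353  0.71591807] [ 0.21781082  0.78282985 -0.58286865] 424.99134909165195
0.0187
```

View pics/top1.png

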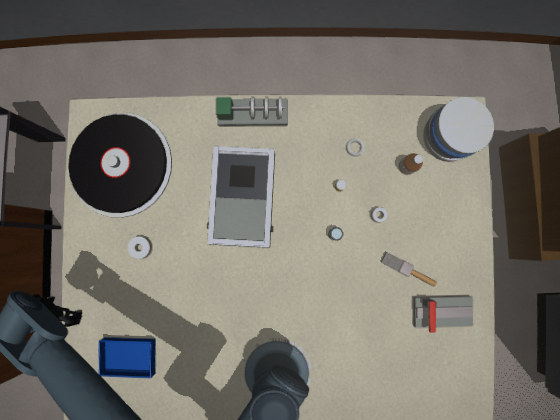

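View pics/side1.png

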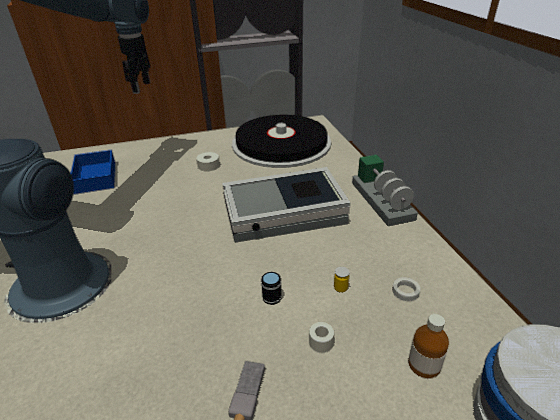

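The top view shows the desk at about (241,197), the dark cover on its far half with the rubber patch at (242,176), and the loupe with its blue lens at (335,233). The canister is at (340,185) and the core at (379,214). The side view agrees, with the loupe at (271,288).

```bash
python3 - <<'E'
from h import *
im,d=snap('top')
g=im.max(2).astype(int)
def pts(mask,n='top',d=d):
    v,u=np.nonzero(mask&(d>0)); return world(n,d,np.c_[u,v])
def plane(P):
    A=np.c_[P[:,:2],np.ones(len(P))];c=np.linalg.lstsq(A,P[:,2],rcond=None)[0]
    r=P[:,2]-A@c; k=abs(r)<.006;c=np.linalg.lstsq(A[k],P[k,2],rcond=None)[0];return c,r[k].std()
roi=np.zeros(g.shape,bool);roi[145:202,212:272]=1
print(im[176,242],im[160,225],im[220,240],im[150,240],im[233,335])
patch=roi&(g<45); 
n,l,st,c=cv2.connectedComponentsWithStats(patch.astype(np.uint8)); i=1+st[1:,4].argmax();print('patch',st[i],c[i])
cn=max(cv2.findContours((l==i).astype(np.uint8),0,1)[0],key=cv2.contourArea);r=cv2.minAreaRect(cn);print(r)
W=world('top',d,cv2.boxPoints(r));print('patch corners',W);print('patch mid',world('top',d,[r[0]]))
cov=np.zeros_like(roi);cov[158:192,220:266]=1
print('cover plane',plane(pts(cov)))
lo=np.zeros_like(roi);lo[206:236,218:262]=1
print('lower panel plane',plane(pts(lo)))
# frame corners via bright aluminium
fr=((g>150)&(np.ptp(im.astype(int),axis=2)<25)).astype(np.uint8);fr[:140]=0;fr[252:]=0;fr[:,:203]=0;fr[:,280:]=0
cn=np.vstack(cv2.findContours(fr,0,1)[0]);r=cv2.minAreaRect(cn);print('frame',r);print(world('top',d,[r[0]]))
c0=plane(pts(cov))[0]
print(ray('top',cv2.boxPoints(r),0.06))
for nm,(a,b,c_,e) in dict(loupe=(222,245,325,346),can=(177,193,333,348),core=(206,222,370,388)).items():
    m=np.zeros_like(roi);m[a:b,c_:e]=1
    P=pts(m);P=P[P[:,2]>.02];top=P[P[:,2]>P[:,2].max()-.008];print(nm,top.mean(0),P[:,2].max(),len(top),np.ptp(top,axis=0))
# side view loupe
im2,d2=snap('side')
m=np.zeros(d2.shape,bool);m[268:306,258:286]=1
P=pts(m,'side',d2);P=P[P[:,2]>.012];print('loupe side',P.min(0),P.max(0))
T=P[P[:,2]>.055];print(T.mean(0),T.min(0),T.max(0))
E
```

```text
[48 47 45] [68 70 74] [127 131 127] [181 183 193] [167 185 194]Traceback (most recent call last):
  File "<stdin>", line 12, in <module>
ValueError: attempt to get argmax of an empty sequence
```

```bash
cat > m.py <<'E'
from h import *
im,d=snap('top')
g=im.max(2).astype(int)
def pts(mask,n='top',d=d):
    v,u=np.nonzero(mask&(d>0)); return world(n,d,np.c_[u,v])
def plane(P):
    A=np.c_[P[:,:2],np.ones(len(P))];c=np.linalg.lstsq(A,P[:,2],rcond=None)[0]
    r=P[:,2]-A@c; k=abs(r)<.006;c=np.linalg.lstsq(A[k],P[k,2],rcond=None)[0];return c,r[k].std()
roi=np.zeros(g.shape,bool);roi[145:202,212:272]=1
patch=roi&(g<57)
n,l,st,c=cv2.connectedComponentsWithStats(patch.astype(np.uint8)); i=1+st[1:,4].argmax();print('patch',st[i],c[i])
cn=max(cv2.findContours((l==i).astype(np.uint8),0,1)[0],key=cv2.contourArea);r=cv2.minAreaRect(cn);print(r)
W=world('top',d,cv2.boxPoints(r));print('patch corners',W);print('patch mid',world('top',d,[r[0]]))
cov=np.zeros_like(roi);cov[158:192,220:266]=1
print('cover plane',plane(pts(cov)))
lo=np.zeros_like(roi);lo[206:236,218:262]=1
print('lower panel plane',plane(pts(lo)))
fr=((g>150)&(np.ptp(im.astype(int),axis=2)<25)).astype(np.uint8);fr[:140]=0;fr[252:]=0;fr[:,:203]=0;fr[:,280:]=0
cn=np.vstack(cv2.findContours(fr,0,1)[0]);r=cv2.minAreaRect(cn);print('frame',r);print(world('top',d,[r[0]]))
print(ray('top',cv2.boxPoints(r),0.06))
for nm,(a,b,c_,e) in dict(loupe=(222,245,325,346),can=(177,193,333,348),core=(206,222,370,388)).items():
    m=np.zeros_like(roi);m[a:b,c_:e]=1
    P=pts(m);P=P[P[:,2]>.02];top=P[P[:,2]>P[:,2].max()-.008];print(nm,top.mean(0),P[:,2].max(),len(top),np.ptp(top,axis=0))
im2,d2=snap('side')
m=np.zeros(d2.shape,bool);m[268:306,258:286]=1
P=pts(m,'side',d2);P=P[P[:,2]>.012];print('loupe side',P.min(0),P.max(0))
T=P[P[:,2]>.055];print(T.mean(0),T.min(0),T.max(0))
E
python3 m.py
```

```text
patch [230 165  25  22 512] [241.8359375  175.80859375]
((242.0, 175.5), (21.0, 24.0), 90.0)
patch corners [[0.6844997  0.14695976 0.0739677 ]
 [0.68448638 0.0689975  0.07140244]
 [0.61544107 0.06858966 0.07327462]
 [0.61592289 0.14652501 0.07228543]]
patch mid [[0.64940363 0.10734215 0.07645389]]
cover plane (array([ 0.01421298, -0.00544657,  0.0636886 ]), np.float64(0.0025468407215263875))
lower panel plane (array([ 0.01652552, -0.0014295 ,  0.05654434]), np.float64(0.0025025536267658595))
frame ((241.0, 195.5), (111.0, 76.0), 90.0)
[[0.58501869 0.11076288 0.0707268 ]]
[[ 0.77180307  0.2397471   0.06      ]
 [ 0.76974124 -0.01226321  0.06      ]
 [ 0.4060463  -0.01157726  0.06      ]
 [ 0.40595282  0.23468088  0.06      ]]
loupe [ 0.46234036 -0.19801256  0.06317917] 0.06799903054964106 98 [0.0386702  0.04189553 0.00775239]
can [ 0.6221338  -0.21539306  0.05527025] 0.06038676948507217 40 [0.02706474 0.03013816 0.0079775 ]
core [ 0.52540109 -0.34039662  0.03820144] 0.04348816619896973 79 [0.04672062 0.04747329 0.00799535]
loupe side [ 0.44272868 -0.22043115  0.01215997] [ 0.48643719 -0.1758703   0.06292312]
[ 0.46390467 -0.19948212  0.0595593 ] [ 0.4431536  -0.21876646  0.05508553] [ 0.48579257 -0.1758703   0.06292312]
```

```bash
python3 - <<'E'
from h import *
im,d=snap('top');g=im.max(2).astype(int)
def edge(rows,lo,hi,first=True,z=.072):
    P=[]
    for v in rows:
        k=np.nonzero(g[v,lo:hi]<100)[0]  # dark cover
        P.append(((k[0]-.5 if first else k[-1]+.5)+lo,v))
    W=ray('top',P,z);s=np.polyfit(W[:,0],W[:,1],1);return s,np.polyval(s,.64)
for z in(.07,):
    print(edge(range(155,196),213,240,True,z),edge(range(155,196),243,270,False,z))
P=[]
for u in range(222,264):
    k=np.nonzero(g[146:205,u]<100)[0];P.append((u,146+k[0]-.5,146+k[-1]+.5))
P=np.array(P)
for j in(1,2):
    W=ray('top',P[:,[0,j]],.072);s=np.polyfit(W[:,1],W[:,0],1);print('far/near end',s,np.polyval(s,.108))
# slope from side view: planes
im2,d2=snap('side')
g2=im2.max(2)
def pl(poly):
    m=cv2.fillPoly(np.zeros(d2.shape,np.uint8),[np.array(poly)],1).astype(bool)&(d2>0)
    v,u=np.nonzero(m);W=world('side',d2,np.c_[u,v]);A=np.c_[W[:,:2]-[.585,.108],np.ones(len(W))]
    c=np.linalg.lstsq(A,W[:,2],rcond=None)[0];r=W[:,2]-A@c;k=abs(r)<.006
    return np.linalg.lstsq(A[k],W[k,2],rcond=None)[0],r.std()
print('cover side',pl([(285,182),(325,178),(335,200),(292,206)]))
print('panel side',pl([(235,190),(272,184),(280,206),(240,212)]))
E
```

```text
(array([-0.06969428,  0.23579252]), np.float64(0.19118817914276554)) (array([-0.01332513,  0.03657909]), np.float64(0.02805100702497395))
far/near end [0.06350204 0.71293737] 0.7197955917687653
far/near end [0.04915047 0.57078497] 0.576093222693265
cover side (array([ 0.01522399, -0.00299972,  0.06940285]), np.float64(0.0012763311110415463))
panel side (array([ 0.01693127, -0.00490495,  0.06407887]), np.float64(0.001273238452067435))
```

Emit:
play_rows(
  targets=[0,0,0,-0.1,0,0,0,0,-0.1,0,0,0,0,-0.1,0,0,0,0,-0.097,0],
)

```text
t: 0.68
tool_pos: [0.2512, 0.5995, 0.2312]
tool_rot: [[-0.0, -0.005, 1.0], [-0.0, 1.0, 0.005], [-1.0, -0.0, -0.0]]
contact_force: [-0.1, 0.2, 0.1]
opening: 0.0391
```

Emit:
play_rows(
  targets=[0,-26,21,0,0,0,-26,21,0,0,0,-26,21,0,0,0,-26,21,0,0,0,-26,21,0,0,0,-26,21,0,0,0,-26,21,0,0,0,-26,21,0,0,0,-26,21,0,0,0,-26,21,0,0,0,-26,21,0,0,0,-26,21,0,0,0,-26,21,0,0,0,-26,21,0,0,0,-26,21,0,0,0,-26,21,0,0,0,-26,21,0,0,0,-26,21,0,0,0,-26,21,0,0,0,0,0,0.05,0],
)

```text
t: 2.35
tool_pos: [0.6532, 0.1007, 0.2312]
tool_rot: [[0.002, 0.056, 0.998], [-0.002, 0.998, -0.056], [-1.0, -0.002, 0.002]]
contact_force: [0.0, 0.6, 0.1]
opening: 0.0
```

Emit:
play_rows(
  targets=[28,7,-3,0,0,28,0,0,0,0,28,0,0,0,0,28,0,0,0,0,20,0,0,0,0,14,0,0,0,0,5,0,0,0,0,0,0,0,0,0,0,0,0,0,0],
)

```text
t: 3.1
tool_pos: [0.6485, 0.1128, 0.0815]
tool_rot: [[0.002, 0.05, 0.999], [-0.0, 0.999, -0.05], [-1.0, 0.0, 0.002]]
contact_force: [-0.4, 0.0, 0.4]
opening: 0.0001
```

Emit:
play_rows(
  targets=[2,-4,0,0,0,2,0,0,0,0,1.5,0,0,0,0,1,0,0,0,0,0.5,0,0,0,0,0,0,0,0,0,0,0,0,0,0],
)

```text
t: 3.68
tool_pos: [0.6475, 0.1088, 0.0733]
tool_rot: [[0.0, 0.05, 0.999], [0.0, 0.999, -0.05], [-1.0, 0.0, 0.0]]
contact_force: [-0.3, -0.4, 0.1]
opening: 0.0
```

Emit:
play_rows(
  targets=[0.3,0,0,0,0,0.3,0,0,0,0,0,0,0,0,0],
)

```text
t: 3.93
tool_pos: [0.6474, 0.1087, 0.0727]
tool_rot: [[-0.0, 0.05, 0.999], [-0.0, 0.999, -0.05], [-1.0, -0.0, -0.0]]
contact_force: [0.6, 0.2, 0.7]
opening: -0.0001
```

Emit:
play_rows(
  targets=[0.3,0,0,0,0,0.1,0,0,0,0,0,0,0,0,0],
)

```text
t: 4.18
tool_pos: [0.6474, 0.1087, 0.0723]
tool_rot: [[-0.0, 0.05, 0.999], [-0.0, 0.999, -0.05], [-1.0, -0.0, -0.0]]
contact_force: [0.1, 0.1, 0.3]
opening: 0.0002
```

Emit:
play_rows(
  targets=[0.3,0,0,0,0,0.3,0,0,0,0,0,0,0,0,0],
)

```text
t: 4.43
tool_pos: [0.6474, 0.1087, 0.0716]
tool_rot: [[-0.0, 0.05, 0.999], [0.0, 0.999, -0.05], [-1.0, 0.0, -0.0]]
contact_force: [-0.3, 0.7, 0.7]
opening: 0.0007
```

Emit:
play_rows(
  targets=[0.3,0,0,0,0,0.3,0,0,0,0,0,0,0,0,0],
)

```text
t: 4.68
tool_pos: [0.6475, 0.1088, 0.0712]
tool_rot: [[-0.0, 0.05, 0.999], [-0.0, 0.999, -0.05], [-1.0, -0.0, -0.0]]
contact_force: [-1.0, 0.3, 1.2]
opening: 0.0
```

Emit:
play_rows(
  targets=[0.3,0,0,0,0,0.1,0,0,0,0,0,0,0,0,0],
)

```text
t: 4.93
tool_pos: [0.6475, 0.1087, 0.0711]
tool_rot: [[0.0, 0.05, 0.999], [-0.0, 0.999, -0.05], [-1.0, -0.0, 0.0]]
contact_force: [-2.3, -0.3, 4.4]
opening: -0.0003
```

Emit:
play_rows(
  targets=[0.3,0,0,0,0,0.2,0,0,0,0,0,0,0,0,0],
)

```text
t: 5.18
tool_pos: [0.6477, 0.1087, 0.0711]
tool_rot: [[0.0, 0.05, 0.999], [-0.0, 0.999, -0.05], [-1.0, -0.0, 0.0]]
contact_force: [-3.9, -1.2, 8.3]
opening: 0.0002
```

Emit:
play_rows(
  targets=[0.3,0,0,0,0,0.3,0,0,0,0,0.2,0,-1,0,0,0,0,-1,0,0,0,0,-2,0,0,0,0,-2,0,0,0,0,-2,0,0,0,0,0,0,0],
)

```text
t: 5.85
tool_pos: [0.6411, 0.1091, 0.0711]
tool_rot: [[0.005, 0.05, 0.999], [-0.0, 0.999, -0.05], [-1.0, 0.0, 0.005]]
contact_force: [1.9, 0.2, 7.0]
opening: -0.0001
```

Emit:
play_rows(
  targets=[0.4,0,0,0,0,0.4,0,0,0,0,0.3,0,0,0,0,0,0,-1,0,0,0,0,-2,0,0,0,0,-2,0,0,0,0,-2,0,0,0.1,0,-2,0,0],
)

```text
t: 6.52
tool_pos: [0.6334, 0.1095, 0.071]
tool_rot: [[0.008, 0.05, 0.999], [-0.0, 0.999, -0.05], [-1.0, 0.0, 0.008]]
contact_force: [4.1, -0.6, 10.7]
opening: -0.0002
```

Emit:
play_rows(
  targets=[0.3,0,0,0,0,0.3,0,-1,0,0,0.3,0,-2,0,0,0.1,0,-2,0,0,0,0,-2,0,0,0.1,0,-2,0,0,0,0,-2,0,0],
)

```text
t: 7.1
tool_pos: [0.6234, 0.11, 0.0709]
tool_rot: [[0.01, 0.05, 0.999], [-0.0, 0.999, -0.05], [-1.0, 0.0, 0.01]]
contact_force: [4.2, -0.1, 13.0]
opening: -0.0
```

```bash
python3 - <<'E'
from h import *
im,d=snap('top');s=manip.get_state();print(s['contact_force'],s['tool_pos'])
c=cv2.resize(im[140:255,200:280],None,fx=5,fy=5,interpolation=cv2.INTER_CUBIC)
im2,_=snap('side');c2=cv2.resize(im2[150:250,210:360],None,fx=2.6,fy=2.6)
o=np.zeros((575,790,3),np.uint8);o[:575,:400]=c;o[:260,400:790]=c2
cv2.imwrite('pics/mid1.png',o[:,:,::-1])
E
```

```text
[ 2.85456073  0.77267645 12.16798562] [0.62303265 0.11002787 0.07093936]
```

View pics/mid1.png

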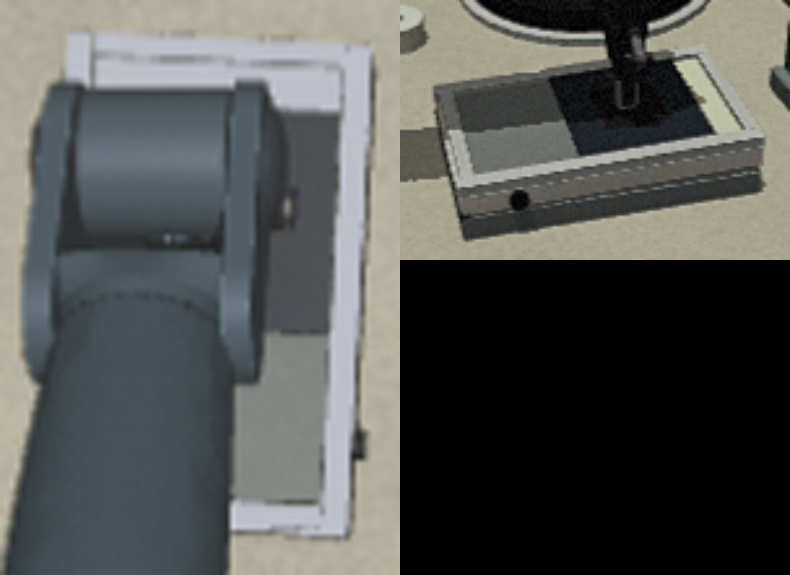

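Emit:
play_rows(
  targets=[0.2,0,-2,0,0,0.2,0,-2,0,0,0,0,-2,0,0,0,0,-2,0,0,0,0,-2,0,0,0,0,-2,0,0],
)

```text
t: 7.7
tool_pos: [0.6117, 0.1106, 0.0709]
tool_rot: [[0.01, 0.05, 0.999], [-0.0, 0.999, -0.05], [-1.0, 0.0, 0.01]]
contact_force: [3.9, -0.2, 13.2]
opening: 0.0001
```

Emit:
play_rows(
  targets=[0.2,0,-2,0,0,0.1,0,-2,0,0,0.1,0,-2,0,0,0,0,-2,0,0,0.1,0,-2,0,0,0,0,-2,0,0,0.1,0,-2,0,0,0,0,-2,0,0,0,0,-2,0,0,0,0,-2,0,0],
)

```text
t: 8.53
tool_pos: [0.5923, 0.1117, 0.0708]
tool_rot: [[0.012, 0.05, 0.999], [0.0, 0.999, -0.05], [-1.0, 0.001, 0.012]]
contact_force: [3.0, 0.3, 15.1]
opening: -0.0002
```

Emit:
play_rows(
  targets=[0.1,0,-2,0,0,0,0,-2,0,0,0.1,0,-2,0,0,0,0,-2,0,0,0.1,0,-2,0,0,0,0,-2,0,0,0,0,-2,0,0,0,0,-2,0,0,0,0,-2,0,0,0,0,-2,0,0],
)

```text
t: 9.37
tool_pos: [0.5727, 0.1127, 0.0708]
tool_rot: [[0.012, 0.05, 0.999], [0.0, 0.999, -0.05], [-1.0, 0.001, 0.012]]
contact_force: [4.1, 0.3, 16.9]
opening: 0.0003
```

```bash
cat > ck.py <<'E'
from h import *
import sys
s=manip.get_state();print(s['t'],s['contact_force'],s['tool_pos'])
im,_=snap('side')
# bands along desk middle-right line: print brightness along line from near to far
a,b=np.array(ray('side',[(0,0)],0)[0]),0
c=manip.calibration('side');K=np.array([[c['fx'],0,c['cx']],[0,c['fy'],c['cy']],[0,0,1]])
rv=cv2.Rodrigues(np.array(c['R']))[0]
xs=np.arange(.42,.76,.002);W=np.c_[xs,.045-.05*(xs-.6),.0695+.0155*(xs-.6)]
uv=cv2.projectPoints(W,rv,np.array(c['t']),K,np.array(c['distortion']))[0][:,0]
p=cv2.remap(im.max(2),uv[:,0].astype(np.float32)[None],uv[:,1].astype(np.float32)[None],1)[0]
k=np.nonzero(abs(np.diff(p.astype(int)))>12)[0]
print([(round(xs[i],3),int(p[i]),int(p[i+1])) for i in k])
cv2.imwrite(f'pics/{sys.argv[1]}.png',cv2.resize(im[150:250,210:360],None,fx=4,fy=4)[:,:,::-1])
E
python3 ck.py c2
```

```text
9.3667 [ 4.10769637  0.3448207  16.91849562] [0.57272447 0.11272847 0.07076268]
[(np.float64(0.42), 110, 170), (np.float64(0.422), 170, 187), (np.float64(0.424), 187, 160), (np.float64(0.426), 160, 127), (np.float64(0.428), 127, 159), (np.float64(0.43), 159, 172), (np.float64(0.438), 181, 167), (np.float64(0.44), 167, 138), (np.float64(0.442), 138, 93), (np.float64(0.444), 93, 107), (np.float64(0.498), 113, 100), (np.float64(0.5), 100, 48), (np.float64(0.502), 48, 31), (np.float64(0.504), 31, 44), (np.float64(0.644), 47, 103), (np.float64(0.646), 103, 163), (np.float64(0.648), 163, 199), (np.float64(0.72), 197, 175), (np.float64(0.722), 175, 134), (np.float64(0.724), 134, 89), (np.float64(0.726), 89, 127), (np.float64(0.728), 127, 163)]
```

Emit:
play_rows(
  targets=[0,0,-2,0,0,0,0,-2,0,0,0,0,-2,0,0,0,0,-2,0,0,0,0,-2,0,0,0,0,-2,0,0,0,0,-2,0,0,0,0,-2,0,0,0,0,-2,0,0,0,0,-2,0,0],
)

```text
t: 10.25
tool_pos: [0.5528, 0.1138, 0.0707]
tool_rot: [[0.012, 0.05, 0.999], [0.0, 0.999, -0.05], [-1.0, 0.001, 0.012]]
contact_force: [3.1, 0.3, 17.8]
opening: 0.0001
```

Emit:
play_rows(
  targets=[0,0,-2,0,0,0,0,-2,0,0,0,0,-2,0,0,0,0,-2,0,0,-0.1,0,-2,0,0,0,0,-2,0,0,0,0,-2,0,0,0,0,-2,0,0,0,0,-2,0,0,0,0,-2,0,0],
)

```text
t: 11.08
tool_pos: [0.5328, 0.1149, 0.0706]
tool_rot: [[0.012, 0.05, 0.999], [0.0, 0.999, -0.05], [-1.0, 0.001, 0.012]]
contact_force: [4.2, 0.8, 18.3]
opening: 0.0001
```

Emit:
play_rows(
  targets=[-0.1,0,-2,0,0,0,0,-2,0,0,-0.1,0,-2,0,0,0,0,-2,0,0,-0.1,0,-2,0,0,0,0,-2,0,0,0,0,-1.5,0,0,0,0,-1.5,0,0],
)

```text
t: 11.75
tool_pos: [0.5176, 0.1157, 0.0706]
tool_rot: [[0.012, 0.05, 0.999], [0.001, 0.999, -0.05], [-1.0, 0.001, 0.012]]
contact_force: [3.8, 0.1, 16.8]
opening: 0.0002
```

Emit:
play_rows(
  targets=[0,0,-1,0,0,0,0,-1,0,0,0,0,-1,0,0],
)

```text
t: 12.0
tool_pos: [0.5146, 0.1159, 0.0706]
tool_rot: [[0.012, 0.05, 0.999], [0.001, 0.999, -0.05], [-1.0, 0.001, 0.012]]
contact_force: [4.2, 1.1, 16.9]
opening: 0.0002
```

Emit:
play_rows(
  targets=[0,0,-1,0,0,0,0,-1,0,0,0,0,-1,0,0],
)

```text
t: 12.25
tool_pos: [0.5128, 0.1159, 0.0706]
tool_rot: [[0.015, 0.05, 0.999], [0.001, 0.999, -0.05], [-1.0, 0.001, 0.015]]
contact_force: [9.9, 1.0, 12.0]
opening: 0.0004
```

Emit:
play_rows(
  targets=[0,0,-1,0,0,0,0,-1,0,0,0,0,-1,0,0],
)

```text
t: 12.5
tool_pos: [0.5098, 0.1158, 0.0706]
tool_rot: [[0.015, 0.05, 0.999], [0.0, 0.999, -0.05], [-1.0, 0.001, 0.015]]
contact_force: [10.2, -0.8, 11.5]
opening: 0.0001
```

Emit:
play_rows(
  targets=[-3,0,0,0,0,-20,0,0,0,0,-30,0,0,0,0,-30,0,0,0,0,-27,0,0,0,0,0,-31,-3,0,85,0,-31,-3,0,85,0,-31,-3,0,85,0,-31,-3,0,85,0,-31,-3,0,85,0,-31,-3,0,85,0,-31,-3,0,85,0,-31,-3,0,85,0,-31,-3,0,85,0,-31,-3,0,85,0,0,0,0,85,0,0,0,0,85],
)

```text
t: 13.92
tool_pos: [0.457, -0.1927, 0.175]
tool_rot: [[-0.002, 0.053, 0.999], [0.002, 0.999, -0.053], [-1.0, 0.002, -0.003]]
contact_force: [0.2, 0.5, 0.1]
opening: 0.0851
```

```bash
cat > gl.py <<'E'
from h import *
import sys
im,d=snap('top');g=im.max(2).astype(int)
roi=np.zeros(g.shape,bool);roi[140:255,203:280]=1
# cover ends & glass (warm white: r-b)
dark=(roi&(g<100)).astype(np.uint8)
n,l,st,c=cv2.connectedComponentsWithStats(dark);i=1+st[1:,4].argmax();print('cover px',st[i],c[i])
r=cv2.minAreaRect(np.argwhere(l==i)[:,::-1].astype(np.float32));print(r,ray('top',[r[0]],.069),ray('top',[(c[i][0],st[i][1]-.5),(c[i][0],st[i][1]+st[i][3]-.5)],.07))
rb=im[:,:,0].astype(int)-im[:,:,2]
w=(roi&(g>150)&(rb>3)).astype(np.uint8);w=cv2.morphologyEx(w,cv2.MORPH_OPEN,np.ones((3,3)))
n,l,st,c=cv2.connectedComponentsWithStats(w);i=1+st[1:,4].argmax();print('glass px',st[i],c[i])
r=cv2.minAreaRect(np.argwhere(l==i)[:,::-1].astype(np.float32));print(r,ray('top',cv2.boxPoints(r),.066));print('glass centroid',ray('top',[c[i],r[0]],.066))
v,u=np.nonzero(l==i);P=world('top',d,np.c_[u,v]);print('glass z med',np.median(P[:,2]),np.median(P,axis=0))
cv2.imwrite(f'pics/{sys.argv[1]}.png',cv2.resize(im[140:255,200:280],None,fx=5,fy=5,interpolation=2)[:,:,::-1])
E
python3 gl.py g1; python3 ck.py c3
```

```text
cover px [ 214  194   52   47 2191] [239.49429484 217.12551346]
((239.51995849609375, 217.1009979248047), (50.58680725097656, 43.99504089355469), 2.8624050617218018) [[0.51522485 0.11535258 0.069     ]] [[0.59162261 0.11576419 0.07      ]
 [0.43997639 0.11499421 0.07      ]]
glass px [ 203  140   77  115 2362] [236.81795089 191.75402202]
((241.0, 197.0), (114.0, 76.0), 90.0) [[ 0.77033739  0.23855612  0.066     ]
 [ 0.76828468 -0.01234051  0.066     ]
 [ 0.39660465 -0.01163848  0.066     ]
 [ 0.39645575  0.23343631  0.066     ]]
glass centroid [[0.59781064 0.1249512  0.066     ]
 [0.58063662 0.11122721 0.066     ]]
glass z med 0.0012671907839125137 [0.61824196 0.15131628 0.00126719]
13.9667 [-0.94256915  1.18655392  0.46605198] [ 0.45724762 -0.19177563  0.17496762]
[(np.float64(0.42), 109, 172), (np.float64(0.422), 172, 190), (np.float64(0.424), 190, 162), (np.float64(0.426), 162, 131), (np.float64(0.428), 131, 164), (np.float64(0.43), 164, 177), (np.float64(0.44), 174, 131), (np.float64(0.442), 131, 30), (np.float64(0.488), 42, 26), (np.float64(0.49), 26, 13), (np.float64(0.522), 34, 48), (np.float64(0.524), 48, 62), (np.float64(0.538), 67, 40), (np.float64(0.54), 40, 27), (np.float64(0.584), 33, 70), (np.float64(0.586), 70, 139), (np.float64(0.588), 139, 194), (np.float64(0.72), 201, 181), (np.float64(0.722), 181, 139), (np.float64(0.724), 139, 92), (np.float64(0.726), 92, 128), (np.float64(0.728), 128, 166), (np.float64(0.73), 166, 182)]
```

View pics/g1.png

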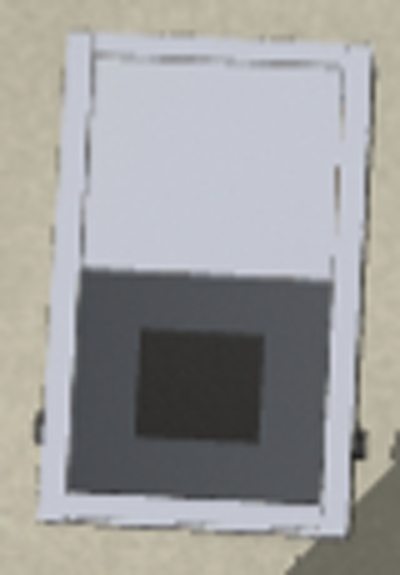

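```bash
python3 - <<'E'
from h import *
for n in('top','side'):
    im,d=snap(n);c=manip.calibration(n);K=np.array([[c['fx'],0,c['cx']],[0,c['fy'],c['cy']],[0,0,1]])
    for nm,x0,x1,y0,y1,z in(('glass',.61,.69,.05,.16,.066),('cover',.455,.57,.06,.16,.069)):
        W=np.array([(x0,y0,z),(x1,y0,z),(x1,y1,z),(x0,y1,z)])
        uv=cv2.projectPoints(W,cv2.Rodrigues(np.array(c['R']))[0],np.array(c['t']),K,np.array(c['distortion']))[0][:,0]
        m=cv2.fillPoly(np.zeros(d.shape,np.uint8),[uv.astype(int)],1)
        v,u=np.nonzero((m>0)&(d>0));P=world(n,d,np.c_[u,v]);A=np.c_[P[:,:2]-[.653,.108],np.ones(len(P))]
        print(n,nm,np.linalg.lstsq(A,P[:,2],rcond=None)[0],len(P))
E
```

```text
top glass [0.02248157 0.00159481 0.06700506] 859
top cover [ 0.01392937 -0.00144469  0.07409504] 1147
side glass [ 0.01402963 -0.00420792  0.06506889] 649
side cover [-0.18815132 -0.64779953  0.0404763 ] 905
```

Emit:
play_rows(
  targets=[20,-6.7,7.3,0,85,28,0,0,0,85,28,0,0,0,85,28,0,0,0,85,26,0,0,0,85,15,0,0,0,85,8,0,0,0,85,0,0,0,0,85,0,0,0,0,85],
)

```text
t: 14.87
tool_pos: [0.4656, -0.1989, 0.0236]
tool_rot: [[0.0, 0.049, 0.999], [-0.0, 0.999, -0.049], [-1.0, -0.0, 0.0]]
contact_force: [-0.5, -0.6, -0.1]
opening: 0.0851
```

Emit:
play_rows(
  targets=[1,0,-1,0,60,0,0,0,0,50,0,0,0,0,46,0,0,0,0,44,0,0,0,0,42,0,0,0,0,40,0,0,0,0,38,0,0,0,0,38,0,0,0,0,38],
)

```text
t: 15.62
tool_pos: [0.4648, -0.1994, 0.0232]
tool_rot: [[0.001, 0.05, 0.999], [-0.0, 0.999, -0.05], [-1.0, -0.0, 0.001]]
contact_force: [-1.9, 3.0, 6.4]
opening: 0.0425
```

```bash
python3 - <<'E'
from h import *
im,d=snap('side');cv2.imwrite('pics/gr.png',cv2.resize(im[190:330,200:350],None,fx=4,fy=4)[:,:,::-1]);print(manip.get_state()['tool_pos'])
E
```

```text
[ 0.46475757 -0.19937166  0.02322642]
```

View pics/gr.png

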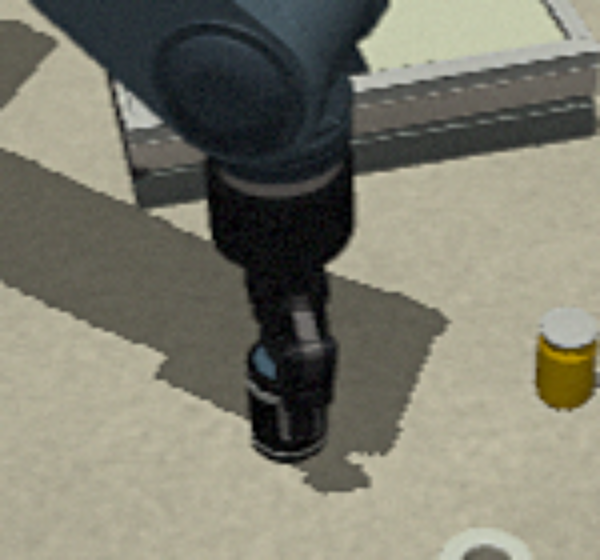

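Emit:
play_rows(
  targets=[-10,0,0,0,38,-25,0,0,0,38,-30,0,0,0,38,-30,0,0,0,38,-25,0,0,0,38,0,12,6,0,38,0,26,14,0,38,0,27,15,0,38,0,27,15,0,38,0,27,15,0,38,0,27,15,0,38,0,27,15,0,38,0,27,15,0,38,0,27,15,0,38,0,27,15,0,38,0,27,15,0,38,0,27,14,0,38,0,12,7,0,38,0,0,0,0,38,0,0,0,0,38],
)

```text
t: 17.33
tool_pos: [0.6557, 0.1119, 0.1422]
tool_rot: [[-0.0, 0.049, 0.999], [-0.001, 0.999, -0.049], [-1.0, -0.001, -0.0]]
contact_force: [-0.2, -0.3, -1.9]
opening: 0.0429
```

Emit:
play_rows(
  targets=[10,-4,-2.5,0,38,15,0,0,0,38,12,0,0,0,38,6,0,0,0,38,3,0,0,0,38,0,0,0,0,38,0,0,0,0,38],
)

```text
t: 17.92
tool_pos: [0.6533, 0.1076, 0.0962]
tool_rot: [[0.0, 0.05, 0.999], [-0.0, 0.999, -0.05], [-1.0, -0.0, 0.0]]
contact_force: [-0.4, 0.2, 0.2]
opening: 0.0426
```

```bash
python3 - <<'E'
from h import *
im,d=snap('side');cv2.imwrite('pics/pl.png',cv2.resize(im[110:250,210:360],None,fx=4,fy=4)[:,:,::-1])
E
```

```text
(no output)
```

View pics/pl.png

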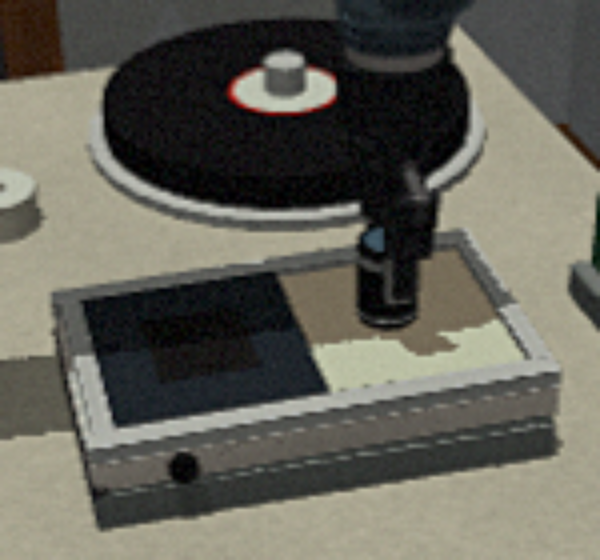

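```bash
python3 - <<'E'
from h import *
print(ray('side',[(210+387/4,110+312/4)],.073), manip.get_state()['contact_force'])
E
```

```text
[[0.65363511 0.10629931 0.073     ]] [-0.40962001  0.16390632 -1.61798206]
```

Emit:
play_rows(
  targets=[1,0,0,0,38,1,0,0,0,38,1,0,0,0,38,0,0,0,0,38],
)

```text
t: 18.3
tool_pos: [0.6532, 0.1078, 0.0932]
tool_rot: [[0.0, 0.05, 0.999], [-0.0, 0.999, -0.05], [-1.0, -0.0, 0.0]]
contact_force: [-0.3, 0.6, -2.0]
opening: 0.0426
```

Centred. I'll keep going down gently.

Emit:
play_rows(
  targets=[0.5,0,0,0,38,0.5,0,0,0,38,0.5,0,0,0,38,0.5,0,0,0,38,0,0,0,0,38],
)

```text
t: 18.72
tool_pos: [0.6531, 0.1077, 0.091]
tool_rot: [[-0.0, 0.05, 0.999], [-0.0, 0.999, -0.05], [-1.0, -0.0, -0.0]]
contact_force: [-0.2, -0.2, -2.4]
opening: 0.0422
```

Emit:
play_rows(
  targets=[0.4,0,0,0,38,0.4,0,0,0,38,0,0,0,0,38],
)

```text
t: 18.97
tool_pos: [0.6532, 0.1078, 0.0903]
tool_rot: [[-0.0, 0.05, 0.999], [-0.0, 0.999, -0.05], [-1.0, -0.0, -0.0]]
contact_force: [-0.4, 0.0, -1.4]
opening: 0.0429
```

Emit:
play_rows(
  targets=[0.4,0,0,0,38,0.4,0,0,0,38,0,0,0,0,38],
)

```text
t: 19.22
tool_pos: [0.6532, 0.1078, 0.0896]
tool_rot: [[0.0, 0.05, 0.999], [0.0, 0.999, -0.05], [-1.0, 0.0, 0.0]]
contact_force: [0.2, -0.9, 0.2]
opening: 0.0429
```

Emit:
play_rows(
  targets=[0.2,0,0,0,38,0,0,0,0,38],
)

```text
t: 19.38
tool_pos: [0.6532, 0.1078, 0.0895]
tool_rot: [[0.0, 0.05, 0.999], [0.0, 0.999, -0.05], [-1.0, 0.0, 0.0]]
contact_force: [0.6, 0.1, -0.5]
opening: 0.0428
```

Emit:
play_rows(
  targets=[0,0,0,0,45,0,0,0,0,48,0,0,0,0,54,0,0,0,0,64,0,0,0,0,75,0,0,0,0,80,0,0,0,0,80,0,0,0,0,80],
)

```text
t: 20.05
tool_pos: [0.6532, 0.1077, 0.0894]
tool_rot: [[0.0, 0.05, 0.999], [-0.0, 0.999, -0.05], [-1.0, 0.0, 0.0]]
contact_force: [0.9, -0.0, 0.6]
opening: 0.0801
```

Next I'll rise straight up, then move clear to the right.

Emit:
play_rows(
  targets=[-5,0,0,0,80,-15,0,0,0,80,-28,0,0,0,80,-28,0,0,0,80,-28,0,0,0,80,0,-30,-15,0,80,0,-30,-15,0,80,0,-30,-15,0,80,0,-30,-15,0,80,0,-30,-15,0,80,0,-30,-15,0,80,0,-30,-15,0,80,0,-30,-15,0,80,0,0,0,0,80],
)

```text
t: 21.22
tool_pos: [0.5198, -0.13, 0.1951]
tool_rot: [[0.001, 0.055, 0.999], [-0.002, 0.998, -0.055], [-1.0, -0.002, 0.001]]
contact_force: [-0.9, -0.7, -0.2]
opening: 0.0797
```

```bash
python3 - <<'E'
from h import *
im,d=snap('side');im2,d2=snap('top')
o=np.zeros((420,790,3),np.uint8);o[:400,:400]=cv2.resize(im2[130:260,180:310],(400,400));o[:,400:790]=cv2.resize(im[140:350,190:385],(390,420))
cv2.imwrite('pics/fin.png',o[:,:,::-1]);print(manip.get_state()['contact_force'])
E
python3 ck.py c4
```

```text
[-0.46282143 -0.16835765 -0.33636515]
21.3167 [-0.46282143 -0.16835765 -0.33636515] [ 0.52146987 -0.1270543   0.19492569]
[(np.float64(0.42), 63, 96), (np.float64(0.424), 106, 93), (np.float64(0.426), 93, 76), (np.float64(0.428), 76, 90), (np.float64(0.44), 95, 71), (np.float64(0.442), 71, 14), (np.float64(0.572), 53, 67), (np.float64(0.576), 69, 54), (np.float64(0.578), 54, 34), (np.float64(0.58), 34, 19), (np.float64(0.598), 15, 44), (np.float64(0.6), 44, 92), (np.float64(0.602), 92, 153), (np.float64(0.604), 153, 189), (np.float64(0.606), 189, 204), (np.float64(0.72), 201, 181), (np.float64(0.722), 181, 138), (np.float64(0.724), 138, 89), (np.float64(0.726), 89, 129), (np.float64(0.728), 129, 168), (np.float64(0.73), 168, 182)]
```

View pics/fin.png

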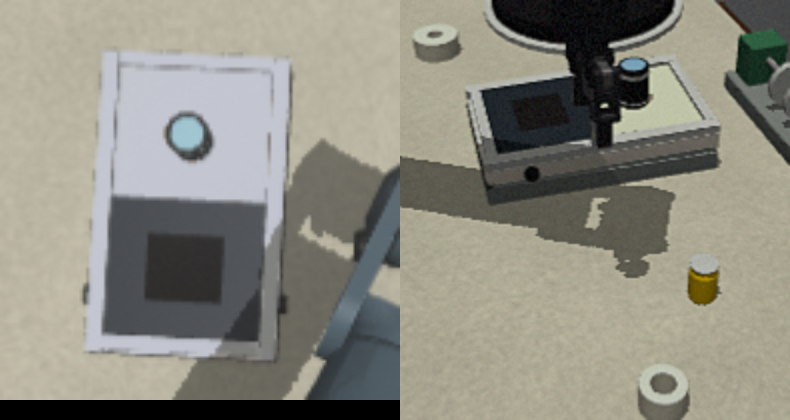

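```bash
python3 - <<'E'
from h import *
print(ray('top',[(240.8,173.2)],.126)); s=manip.get_state();print(s['t'],abs(s['qvel']).max()); print(manip.hand_in())
E
```

```text
[[0.6489336  0.10607564 0.126     ]]
21.3667 0.02810498445194006
the job is handed in; nothing more can be done
None
```

I drew the cover all the way back, stood the loupe in the middle of the bared glass, let go of it and handed the job in at 21.4 s.

- **Cover:** I pressed on the rubber patch with shut fingers. The highest downward force read at the end of a move call was 18.3 N, against the 30 N limit. At the front stop the pull rose from about 4 N to 10 N and the fingers slipped about 3 mm. After I lifted off, and again just before hand-in, the pictures showed the cover's near edge against the frame with no gap.
- **Loupe:** I set it down with roughly 2 N of contact and released it. The last pictures show it standing upright. The top view puts it at about (0.649, 0.106), against an estimated glass middle of (0.653, 0.108). That 4 mm difference is only a little more than the cameras can resolve; while still gripped, the side view put it at (0.654, 0.106).
- **The rest:** The fingertips stayed about 20 mm above the glass by the measured poses. At hand-in the arm was clear, with a force reading near zero. The canister and small core looked undisturbed in the last picture. The larger core was only partly in view, and I did not check the tape, bottle or brush again.

**Disagreements:** The two cameras differed by about 2 mm on surface heights, so I relied on touch for the final contacts. At the stop the pull-to-press ratio was about 0.87, above the stated friction range of 0.4 to 0.6. I did not explain that, but the total force there was only about 16 N.

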